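# Hold sprung tweezers at the gauge gap under the ring lamp

## Task

Lift the sprung tweezers off their rest and, with their tips still open to at least 20 mm, slide the tips in under the ring lamp until they are over the two marked lines on the gauge plate. Then squeeze the tweezers until the tips stand 12 mm apart, one above each line, and keep that gap steady for at least two seconds: the program finishes while still holding the tweezers squeezed there in the air, touching neither the plate nor the ring. Do not knock the lamp or disturb the specimen mounts, the bottle and the dish.

Things in the scene. Friction and masses are not known exactly. Their poses are not given: they have to be found in the camera images.
- tweezers: Steel sprung tweezers, 224 mm long, 16 mm high (blades on edge), 65-105 g, loose on the rest. Origin on the underside (30 mm above the table at the start), half-way between the two finger pads; x to the tips, y to the left blade, z up. Tips 105 mm ahead of the origin, rear end 119 mm behind. The blades, 3 mm thick, join at the rear and spread; each has a ribbed finger pad outside, at the origin.
- grip (a point): Centre of the place to grip: near the centre of mass, half-way between the finger pads (26 mm long, 16 mm high), half-way up, 38 mm above the table at the start. Axes as for the tweezers. Over the pads they are 33 mm wide relaxed, 22 mm at a tip gap of 12 mm; 1 mm squeezed there closes the tips by 2 mm. The spring starts to close at about 7 N on the pads and needs 12 N at the 12 mm gap.
- tip_left (a point): Inner face of the left (+y) blade's tip, half-way up. The last 30 mm of the blade is 6 mm high. Level with the grip point, 105 mm ahead of it along x and 17 mm to the left.
- tip_right (a point): Inner face of the right blade's tip, likewise. The tip gap is the distance between the two tip points: 34 mm when relaxed. Its blade turns relative to the left one; gripped evenly from both sides the tips stay centred on the line midway between the fingers.
- blade (a joint): How far the tweezers are squeezed: the angle (rad) by which the right blade has closed towards the left one. 0 relaxed (tip gap 34 mm), 0.105 at a tip gap of 12 mm, stop at 0.15 (gap 2.5 mm); tip gap in mm = 34 - 210 x angle.
- rest: Fixed black plastic tweezer rest: two cross bars (60 mm across, top 30 mm above the table, 6 mm lips at the ends) on a 4 mm high, 24 mm wide, 220 mm long rail. Origin under its front end, x to the front. Bars 40 and 190 mm behind the origin; the tweezers lie across them, tips forward, grip point about 105 mm behind the origin, both pads free at the sides down to the rail.
- lamp: Fixed inspection stand: grey base 110 mm (x) by 200 mm (y -80 to +120), 7 mm high. Above it a white lamp ring, outer diameter 68 mm, inner 46, underside 81 and top 95 mm above the table, on a black arm along +y from an 18 mm post at y = +95 mm, 138 mm high. Origin on the table under the ring's centre; x is the direction in which the tweezers enter, tips first, from the open -x side (robot's side).
- gauge (a point): Point on the top of the white gauge plate (70 mm square, top 10 mm above the table), mid-way between the two marked black lines, under the ring's centre. The lines run along x, 40 mm long and 2 mm wide, at y = +6 and y = -6 mm (12 mm apart); the left tip goes over the +y line. Axes as for the lamp. 71 mm of free height up to the ring.
- mount_a: Bystander, to be left alone: round black resin specimen mount, 32 mm across, 22 mm high. Origin under its centre.
- mount_b: Bystander, to be left alone: round black resin specimen mount, 40 mm across, 18 mm high. Origin under its centre.
- bottle: Bystander, to be left alone: bottle 52 mm across, 110 mm high. Origin under its centre.
- dish: Bystander, to be left alone: glass dish 90 mm across, 18 mm high. Origin under its centre.

How it is judged:
By the outcome, as a careful person would: the job done as asked, in the order asked, and still so for the second after the job is handed in, while the arm keeps its last pose, push and grip.
It also fails if it takes over 51 s, if anything falls off the work surface, if the arm or the gripper's body presses on something with over 40 N, if the wrist force passes 120 N, or if a joint passes its speed limit or range.

## Robot

A 7-joint arm with a two-finger parallel gripper is mounted at the origin on the work surface. World frame = base frame: x ahead of the robot, y to its left, z up, the work surface at z = 0. Lengths are in m, angles in rad, forces in N, time in s.
With the tool pointing down it reaches from about 0.35 to 0.9 m from the base axis. Payload 19.9 kg.
Tool frame: the origin (TCP) lies midway between the tips of the shut fingers; the grasp point (between the pads) lies 19 mm behind it; z points along the fingers, y is the direction in which the jaws open and shut (so a half turn about z gives the same grasp; the last joint's range is limited). The gripper opens to 94 mm and grips with 3 to 60 N. Pads are 16 mm wide; open, the fingers measure 119 mm over their backs; the gripper's body (75 mm by 177 mm) begins 78 mm behind the grasp point.
Start: joints at [1.143, 0.417, -0.01, 1.614, 0.005, 1.111, -0.053], TCP at [0.235, -0.579, 0.167] pointing down, gripper open.
Joint ranges: [-2.81, 2.81], [-0.39, 2.02], [-1.27, 1.25], [0.06, 2.57], [-1.19, 4.33], [0.19, 2], [-2.82, 2.82]. Speed limits (rad/s): [1.89, 1.89, 2.39, 2.39, 3.01, 3.01, 3.01].

## Interface

Orientations are given as a 3x3 rotation matrix whose columns are the frame's x, y, z axes.
In Python, from plant import sensors, snapshot, get_calibration, workorder gives the robot as it stands.
- The arm moves only by the shell command python3 -m inch 'ROWS'. ROWS is JSON, a list of rows, each an object of numbers: "dx", "dy", "dz": the shift along the tool's x, y, z in mm; "wx", "wy", "wz": the turn, a rotation vector about the tool's x, y, z in rad; "claw": the finger opening in mm, from 0 to 94. In form: [{"dx": .., "dy": .., "dz": .., "wx": .., "wy": .., "wz": .., "claw": ..}, ...]. A call has 1 to 20 rows; each row is the pose to reach, as a shift and turn from the pose commanded when the call began, along the tool's axes at that moment; what a row does not reach only later rows make up. A row lasts 1/8 s, in which the tool goes at most 62.5 mm and 10.7 degrees, less where a joint would pass 70% of its speed; a pose out of reach is approached as far as the arm can. A call with a gripper value outside its range is refused whole. The fingers move at their own pace and stop on an object; the grip force is fixed at half the most. Time passes only in rows, so rows that repeat a pose let the fingers close. It gives the time, the measured TCP pose, the force and the opening at its end, in the units of the state.
- sensors.get_obs(): the state, without advancing time (a new reading comes with each control period).
- snapshot(name): name is "scene" or "top"; returns (picture, depth): 480x640x3 uint8, red, green, blue; 480x640 float32, m along the optical axis (not along the pixel's ray), 0 where there is no reading.
- get_calibration(name): a dict with "camera_matrix" (3x3 intrinsics, pixels), "R" (3x3) and "t" (3): a world point X has camera coordinates R X + t. Camera axes: x right, y down, z forward; pixel columns grow to the right and rows downward; lengths in m; the calibration is good to about 2 mm. A picture is of the moment at which its call begins. get_calibration takes no time and is no camera call.
- workorder.sign_off(): hands the job in, once; it reports no verdict.
The state is a dict: "time": time; "joint_positions": joint angles; "joint_vel": joint speeds; "tau": joint torques, N m; "ee_pos": TCP position; "eef_rot": TCP orientation; "contact_force": force on the tool from outside, world axes, zero at the start; "ft_torque": the same for the moment, N m; "width": finger opening in m.
Only numpy, scipy, OpenCV 4.12 (cv2) and the standard library are available. Lean on these libraries where they do the work, as an engineer would, in place of code of your own. Each camera call takes 0.05 s, during which the arm holds its last target.

## Working session

There is one attempt and no reset: what is moved stays moved. The work goes in short steps, Python scripts to look and compute and a shell command to move; the robot and the scene stay as the last step left them, time stands still between calls to the robot, and variables do not carry over. Pictures are saved under pics/ and viewed, and the job is handed in when it is done.

```bash
ls; mkdir -p pics; python3 - <<'E'
from plant import sensors, snapshot, get_calibration
import cv2,numpy as np
print(sensors.get_obs())
for n in("scene","top"):
    p,d=snapshot(n); cv2.imwrite(f"pics/{n}0.png",p[:,:,::-1]); np.savez(f"pics/{n}0.npz",p=p,d=d); print(n,get_calibration(n))
E
```

```text
pics
{'time': 0.0, 'joint_positions': array([ 1.14350296,  0.41794439, -0.01031716,  1.61420231,  0.00469722,
        1.11067864, -0.05298407]), 'joint_vel': array([ 4.48345259e-04, -9.84392955e-04, -1.76980832e-03, -1.90022501e-04,
        1.69482902e-03,  8.03995091e-05, -4.49854406e-04]), 'tau': array([-9.89382061e-04, -8.51267982e+01,  6.38133287e-01, -4.26005852e+01,
       -4.87687136e-02,  1.85979396e-02,  1.66491145e-04]), 'ee_pos': array([ 0.23501441, -0.57866425,  0.16623188]), 'eef_rot': array([[ 9.26486612e-01,  3.76327352e-01, -5.30404873e-04],
       [ 3.76327716e-01, -9.26485979e-01,  1.08614093e-03],
       [-8.26681385e-05, -1.20590108e-03, -9.99999269e-01]]), 'contact_force': array([-0.44406383,  1.07350253, -0.6341894 ]), 'ft_torque': array([-0.05302853, -0.0223139 , -0.00603942]), 'width': 0.09409616818004637}
scene {'camera_matrix': array([[503.99823361,   0.        , 314.06934935],
       [  0.        , 503.99823361, 239.06943068],
       [  0.        ,   0.        ,   1.        ]]), 'R': array([[ 0.80848665,  0.58848606,  0.00578722],
       [ 0.50919932, -0.69456123, -0.50823296],
       [-0.29506843,  0.41384642, -0.86120019]]), 't': array([-0.4599266 , -0.25540307,  1.2542955 ])}
top {'camera_matrix': array([[561.72508982,   0.        , 324.4634827 ],
       [  0.        , 561.72508982, 226.32466674],
       [  0.        ,   0.        ,   1.        ]]), 'R': array([[ 0.02143471, -0.99976075,  0.00435954],
       [-0.98991588, -0.02183396, -0.13996366],
       [ 0.14002536, -0.0013155 , -0.99014704]]), 't': array([-0.00349249,  0.59183673,  1.23437571])}
```

View pics/scene0.png

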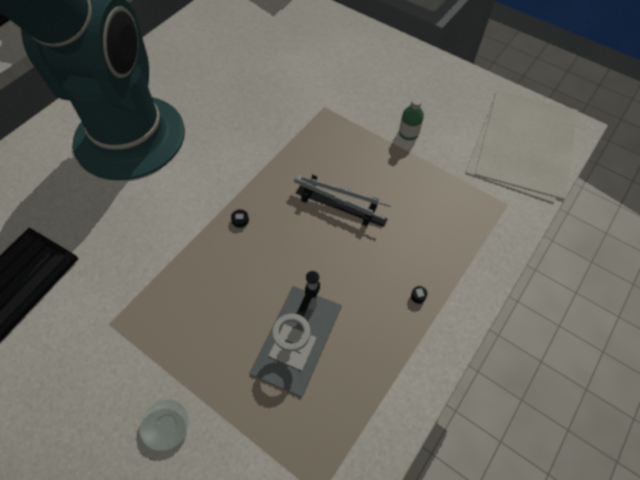

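View pics/top0.png

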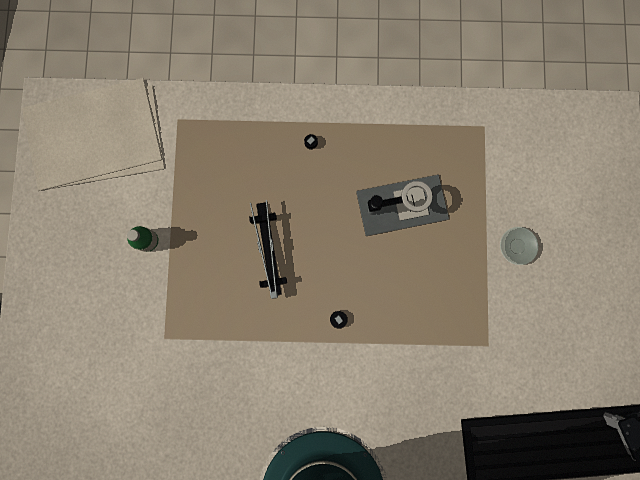

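```bash
python3 - <<'E'
import cv2,numpy as np
a=cv2.imread("pics/top0.png");b=cv2.imread("pics/scene0.png")
cv2.imwrite("pics/z1.png",cv2.resize(a[195:305,235:315],None,fx=5.4,fy=5.4,interpolation=2))
cv2.imwrite("pics/z2.png",cv2.resize(a[165:245,345:470],None,fx=6,fy=6,interpolation=2))
cv2.imwrite("pics/z3.png",cv2.resize(b[165:245,285:400],None,fx=6.5,fy=6.5,interpolation=2))
cv2.imwrite("pics/z4.png",cv2.resize(b[265:400,240:350],None,fx=4.4,fy=4.4,interpolation=2))
E
```

```text
(no output)
```

View pics/z1.png

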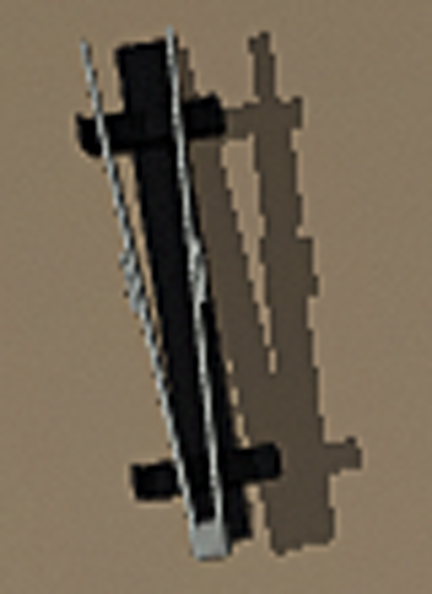

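View pics/z2.png

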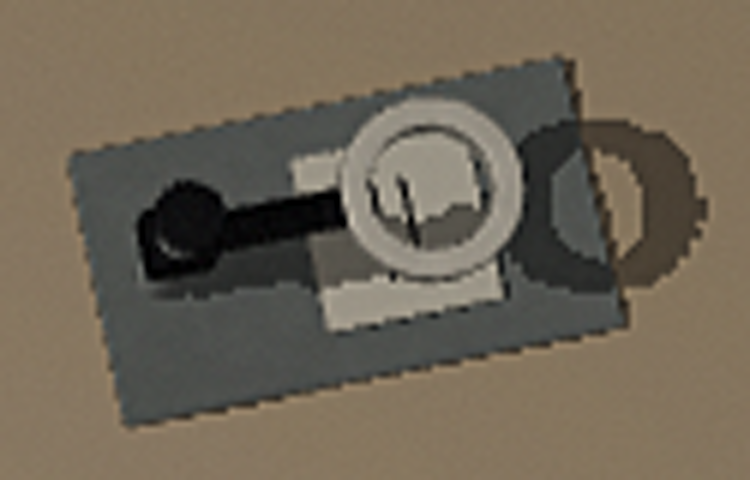

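View pics/z3.png

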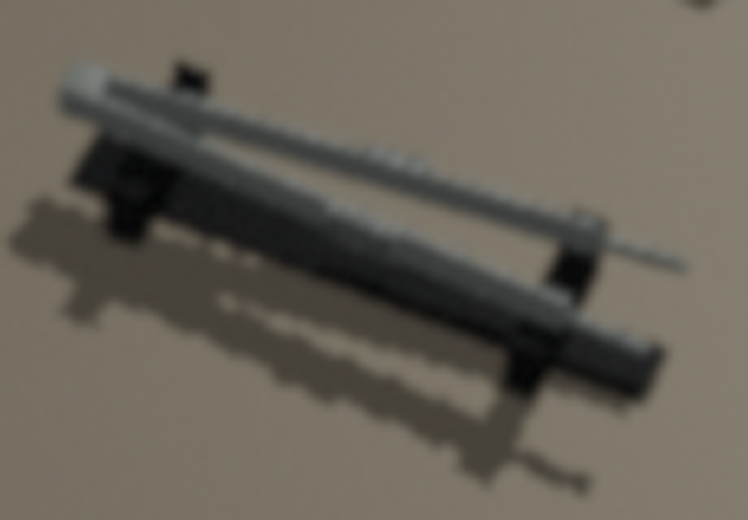

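View pics/z4.png

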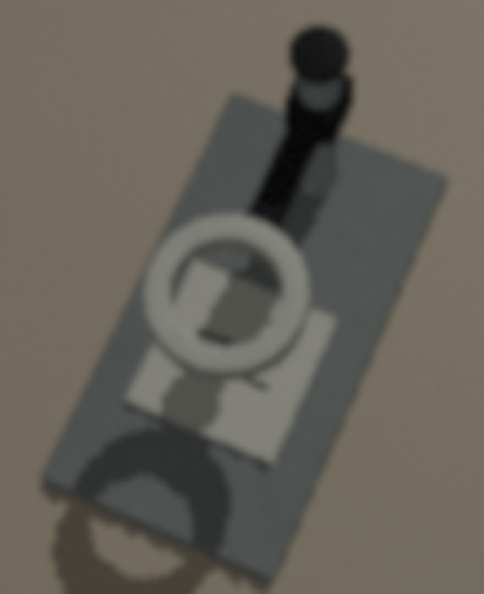

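```bash
cat > h.py <<'E'
import cv2,numpy as np
from plant import get_calibration
def cast(n,uv,z):
    c=get_calibration(n);K=c["camera_matrix"];R=np.array(c["R"]);t=np.array(c["t"])
    uv=np.atleast_2d(uv).astype(float)
    d=(R.T@np.linalg.inv(K)@np.c_[uv,np.ones(len(uv))].T).T
    o=-R.T@t
    s=(z-o[2])/d[:,2]
    return o+d*s[:,None]
def proj(n,X):
    c=get_calibration(n);p=(np.array(c["R"])@np.atleast_2d(X).T).T+c["t"]
    q=(c["camera_matrix"]@p.T).T
    return q[:,:2]/q[:,2:]
E
python3 - <<'E'
from h import *
p=np.load("pics/top0.npz")["p"].astype(int);d=np.load("pics/top0.npz")["d"]
# tweezers: high value, low sat
r,g,b=p[...,0],p[...,1],p[...,2]
np.set_printoptions(precision=4,suppress=True,linewidth=150)
sat=r-b
print(p[205,245:275].tolist()); print(d[205,245:275]); print(p[292,265:285].tolist())
s=np.load("pics/scene0.npz")["p"].astype(int)
for (n,q) in (("top",p),("scene",s)):
    x0,x1,y0,y1=(345,470,165,245) if n=="top" else (240,350,265,400)
    w=q[y0:y1,x0:x1]; m=((w[...,2]>=w[...,0]-1)).astype(np.uint8)
    m=cv2.morphologyEx(m,cv2.MORPH_CLOSE,np.ones((5,5)))
    c=max(cv2.findContours(m,0,2)[0],key=cv2.contourArea)
    cv2.imwrite(f"pics/m_{n}.png",cv2.resize(m*255,None,fx=5,fy=5))
    h=cv2.convexHull(c)
    R=cv2.minAreaRect(h+np.array([x0,y0])); B=cv2.boxPoints(R); print(n,R,B.tolist())
    X=cast(n,B,0.007); print(X,X.mean(0))
    print([np.linalg.norm(X[i]-X[(i+1)%4]) for i in range(4)])
E
```

```text
[[135, 118, 96], [135, 119, 95], [133, 116, 93], [136, 119, 96], [136, 117, 93], [132, 133, 125], [81, 75, 67], [140, 121, 95], [137, 121, 96], [137, 121, 97], [147, 127, 103], [62, 55, 46], [1, 3, 8], [14, 14, 17], [15, 15, 17], [14, 13, 16], [13, 15, 17], [15, 13, 18], [14, 14, 15], [11, 10, 13], [4, 3, 4], [114, 117, 112], [65, 65, 59], [71, 62, 49], [71, 61, 50], [143, 125, 101], [136, 118, 97], [135, 118, 97], [137, 118, 97], [134, 118, 96]]
[1.3226 1.326  1.3203 1.3242 1.3241 1.2785 1.2806 1.3253 1.324  1.3202 1.3232 1.32   1.3212 1.3178 1.3244 1.3195 1.3204 1.3218 1.3225 1.3276 1.3204
 1.281  1.2866 1.3251 1.3225 1.33   1.3185 1.3208 1.3207 1.3281]
[[138, 121, 100], [137, 120, 97], [139, 122, 100], [138, 121, 97], [139, 120, 95], [170, 176, 176], [82, 85, 81], [132, 134, 130], [138, 139, 135], [135, 138, 132], [146, 151, 145], [61, 62, 60], [25, 23, 24], [15, 14, 16], [16, 17, 17], [7, 5, 8], [78, 69, 54], [153, 134, 110], [146, 128, 103], [84, 74, 60]]
top ((402.1730651855469, 204.86541748046875), (45.302825927734375, 84.72216796875), 78.69007110595703) [[356.19232177734375, 
[... 241 characters left out ...]
07 ]] [ 0.6519 -0.1722  0.007 ]
[np.float64(0.2010762015044728), np.float64(0.10785579365401565), np.float64(0.19882868818709815), np.float64(0.10727838309499645)]
scene ((301.2000427246094, 332.60003662109375), (55.45448303222656, 118.95881652832031), 26.56505012512207) [[249.80003356933594, 373.4000549316406], [303.00006103515625, 267.0000305175781], [352.60003662109375, 291.8000183105469], [299.4000244140625, 398.2000427246094]]
[[ 0.6231 -0.28    0.007 ]
 [ 0.5693 -0.0403  0.007 ]
 [ 0.6857 -0.0261  0.007 ]
 [ 0.7259 -0.2616  0.007 ]] [ 0.651 -0.152  0.007]
[np.float64(0.24566236461177005), np.float64(0.11726429469582982), np.float64(0.23888476766165548), np.float64(0.10446610941244647)]
```

View pics/m_top.png

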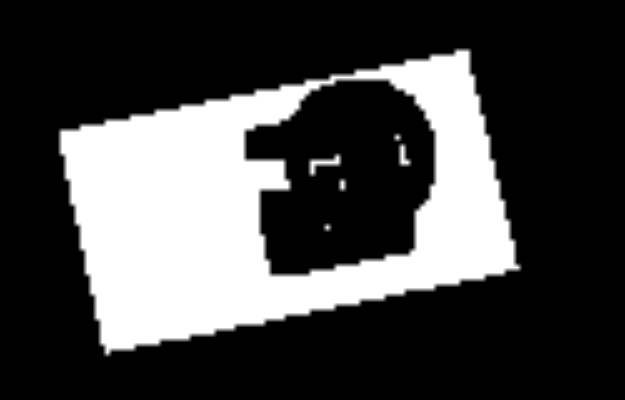

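```bash
python3 - <<'E'
from h import *
np.set_printoptions(precision=4,suppress=True,linewidth=150)
p=np.load("pics/top0.npz")["p"].astype(int)
# blades
def sub(rows,c0,c1):
    out=[]
    for v in rows:
        w=p[v,c0(v):c1(v)].astype(float)
        # bluish-ness vs brown: b-r+40
        s=np.clip((w[:,2]-w[:,0])+32,0,None)*(w.sum(1)>150)*1.0
        s[s<12]=0
        out.append((np.sum(s*np.arange(c0(v),c1(v)))/s.sum(),v) if s.sum()>0 else (np.nan,v))
    return np.array(out)
Lc=lambda v:250.8+(v-203)*(270.5-250.8)/(291-203)
Rc=lambda v:266.6+(v-201)*(275.5-266.6)/(291-201)
for nm,f in(("L",Lc),("R",Rc)):
    q=sub(range(203,290),lambda v:int(round(f(v)))-3,lambda v:int(round(f(v)))+4)
    ok=np.isfinite(q[:,0]); q=q[ok]
    X=cast("top",q,0.045)
    for _ in range(4):
        k=np.polyfit(X[:,0],X[:,1],1); e=X[:,1]-np.polyval(k,X[:,0]); g=abs(e)<2*np.std(e)+.0003; X=X[g]
    print(nm,k,np.std(e),len(X),X[:,0].min(),X[:,0].max())
print("tips/rear",cast("top",[[250.6,202.2],[266.5,200.4]],0.041),cast("top",[[273.5,297.8]],0.046))
# edges along rows
for u in(250,251,266,267): print(u,p[195:210,u].tolist())
print(p[292:302,273].tolist())
# ring
w=p[165:245,345:470]; m=((w.min(2)>140)&(w[...,0]-w[...,2]<32)).astype(np.uint8)
cv2.imwrite("pics/m_r.png",cv2.resize(m*255,None,fx=5,fy=5,interpolation=0))
E
```

```text
L [0.2665 0.0094] 0.0006144265985671401 76 0.44753290040474514 0.6411957250239549
R [0.1374 0.0552] 0.0006260120230025504 85 0.4477731716820425 0.642005688372518
tips/rear [[0.6438 0.1793 0.041 ]
 [0.6488 0.1432 0.041 ]] [[0.4282 0.1192 0.046 ]]
250 [[135, 116, 95], [134, 118, 95], [133, 117, 94], [134, 117, 93], [136, 118, 95], [137, 121, 97], [131, 115, 92], [113, 106, 91], [131, 140, 141], [125, 131, 132], [132, 133, 125], [135, 129, 115], [137, 130, 114], [136, 118, 91], [137, 119, 95]]
251 [[135, 120, 96], [133, 116, 94], [134, 117, 94], [136, 117, 95], [134, 116, 94], [135, 119, 94], [136, 119, 94], [133, 116, 91], [100, 88, 71], [68, 60, 50], [81, 75, 67], [83, 88, 89], [129, 136, 135], [147, 157, 157], [160, 165, 165]]
266 [[136, 117, 94], [135, 117, 95], [135, 118, 95], [134, 115, 93], [136, 122, 102], [133, 141, 141], [135, 143, 141], [155, 161, 157], [152, 155, 152], [178, 181, 179], [114, 117, 112], [129, 132, 127], [68, 70, 70], [65, 65, 65], [38, 40, 38]]
267 [[135, 118, 94], [134, 117, 93], [136, 117, 94], [135, 118, 94], [135, 115, 91], [133, 113, 90], [95, 82, 65], [29, 26, 21], [44, 41, 34], [50, 47, 42], [65, 65, 59], [74, 75, 69], [94, 99, 95], [113, 118, 115], [147, 152, 147]]
[[138, 139, 135], [130, 134, 130], [131, 135, 128], [132, 137, 131], [135, 141, 135], [128, 131, 129], [83, 77, 68], [143, 127, 99], [139, 122, 97], [139, 123, 100]]
```

View pics/m_r.png

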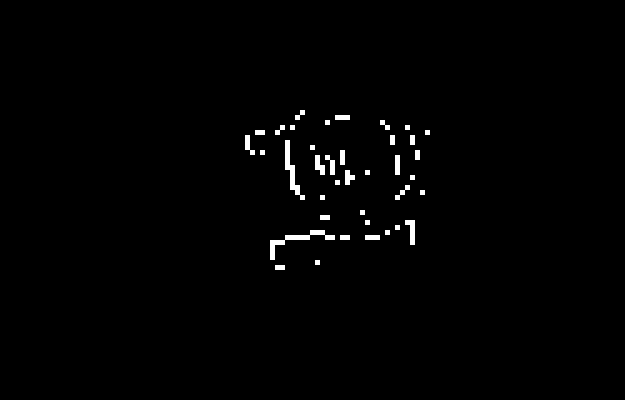

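```bash
python3 - <<'E'
from h import *
np.set_printoptions(precision=4,suppress=True,linewidth=150)
print("pads",cast("top",[[265.2,245.6]],.046))
for n,(x0,x1,y0,y1) in dict(top=(345,470,165,245),scene=(240,350,265,400)).items():
    z=np.load(f"pics/{n}0.npz");p=z["p"].astype(int);d=z["d"]
    c=get_calibration(n);K=c["camera_matrix"];R=np.array(c["R"]);t=np.array(c["t"])
    v,u=np.mgrid[y0:y1,x0:x1]; D=d[y0:y1,x0:x1]
    C=np.stack([(u-K[0,2])/K[0,0]*D,(v-K[1,2])/K[1,1]*D,D],-1)
    W=(C-t)@R
    m=((W[...,2]>.08)&(W[...,2]<.11)&(p[y0:y1,x0:x1].mean(2)>105)).astype(np.uint8)
    cn=max(cv2.findContours(m,0,1)[0],key=cv2.contourArea)+np.array([x0,y0])
    e=cv2.fitEllipse(cn);(cx,cy)=e[0]
    print(n,e,cast(n,[[cx,cy]],.095),cast(n,[[cx,cy]],.09), e[1][0]+1)
    yy,xx=np.nonzero(m); Q=W[yy,xx]; print("medians z",np.median(Q[:,2]),"bbox",Q.min(0),Q.max(0))
    # plate: white
    w=p[y0:y1,x0:x1]
    m2=((w.mean(2)>95)&(W[...,2]<.03)&(w[...,0]-w[...,2]<26)&(w[...,2]<w[...,0]-1)).astype(np.uint8)
    cv2.imwrite(f"pics/mp_{n}.png",np.hstack([cv2.resize(m*255,None,fx=4,fy=4,interpolation=0),cv2.resize(m2*255,None,fx=4,fy=4,interpolation=0)])[:600,:1000])
# predicted line ends
o=np.array([.6563,-.1917]);yw=.222
for n in("top","scene"):
  P=[]
  for y in(6,-6):
    for x in(-20,20):
      P.append([*(o+np.array([[np.cos(yw),-np.sin(yw)],[np.sin(yw),np.cos(yw)]])@[x/1e3,y/1e3]),.010])
  for x,y in((-35,35),(-35,-35),(35,35),(35,-35)): P.append([*(o+np.array([[np.cos(yw),-np.sin(yw)],[np.sin(yw),np.cos(yw)]])@[x/1e3,y/1e3]),.010])
  q=proj(n,P);print(n,q.tolist())
  im=cv2.imread(f"pics/{n}0.png");f=6;x0,y0=(345,165)if n=="top" else(240,290)
  z=cv2.resize(im[y0:y0+90,x0:x0+125],None,fx=f,fy=f,interpolation=0)
  for a in q: cv2.circle(z,tuple(int(round(k)) for k in((a-[x0,y0]+.5)*f)),3,(0,0,255),-1)
  cv2.imwrite(f"pics/pl_{n}.png",z)
E
```

```text
pads [[0.5444 0.1419 0.046 ]]
top ((416.4435119628906, 195.7018585205078), (28.949125289916992, 29.546003341674805), 112.14876556396484) [[ 0.6565 -0.1909  0.095 ]] [[ 0.6575 -0.1917  0.09  ]] 29.949125289916992
medians z 0.09464559974186984 bbox [ 0.6244 -0.2235  0.0879] [ 0.6904 -0.1587  0.1016]
scene ((291.2801513671875, 331.1601257324219), (33.84032440185547, 36.45829772949219), 82.5157470703125) [[ 0.6575 -0.1918  0.095 ]] [[ 0.6562 -0.1904  0.09  ]] 34.84032440185547
medians z 0.09410026036964175 bbox [ 0.6245 -0.2236  0.0823] [ 0.6907 -0.1581  0.0984]
top [[410.1425238938373, 211.5854678050121], [406.39514493370905, 195.1172151594531], [415.1440767109284, 210.5809997536427], [411.37712718984164, 194.12170679518647], [399.4387451566766, 220.23445989272523], [428.6575321848331, 214.35528696731708], [392.9637122076484, 191.37681470678748], [421.98271441830093, 185.58910705694237]]
scene [[284.19305260947914, 339.5335055239255], [303.0039363003654, 347.4803390933827], [281.56093169788466, 345.01777333665177], [300.4598949717522, 353.05554723506685], [283.5312511146363, 323.66779191734435], [267.9850506142858, 355.4723836718101], [316.08440167466495, 337.20167630155873], [301.4375826581072, 369.935189049456]]
```

View pics/pl_top.png

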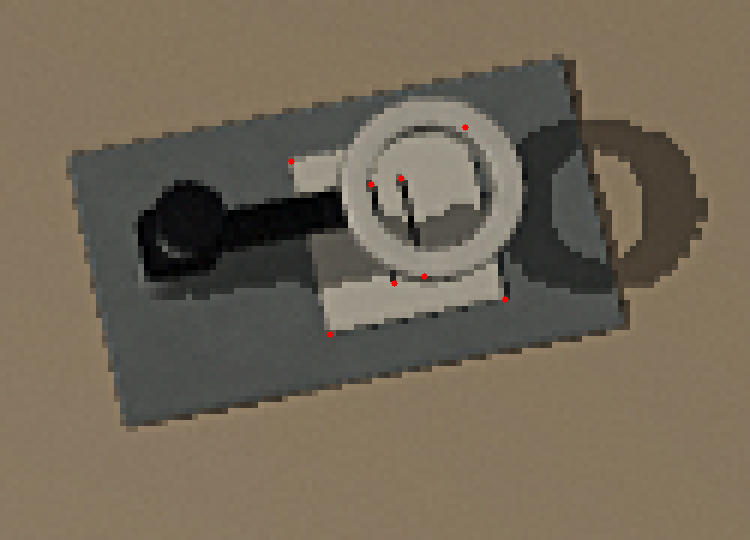

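View pics/pl_scene.png

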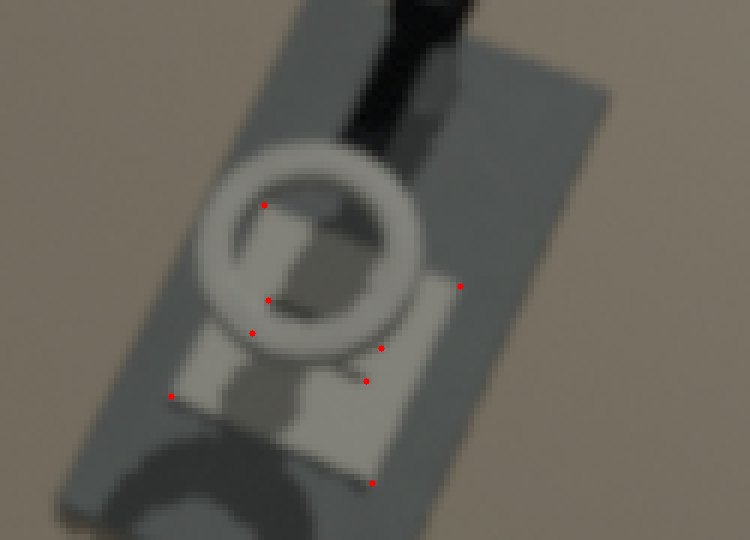

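```bash
cat >> h.py <<'E'
def delta(pos,yaw):
    from plant import sensors
    from scipy.spatial.transform import Rotation as Ro
    o=sensors.get_obs();R=np.array(o["eef_rot"]);
    c,s=np.cos(yaw),np.sin(yaw)
    T=np.array([[c,s,0],[s,-c,0],[0,0,-1.]])
    d=R.T@(np.array(pos)-o["ee_pos"])*1e3
    w=Ro.from_matrix(R.T@T).as_rotvec()
    print("t",o["time"],"pos",np.round(o["ee_pos"],4),"yaw",round(np.arctan2(R[1,0],R[0,0]),4),"F",np.round(o["contact_force"],2),"w",o["width"])
    print("d",np.round(d,1),"w",np.round(w,4))
E
python3 -c "
from h import *
delta([.544,.142,.12],.198)"
```

```text
t 0.1 pos [ 0.2351 -0.5787  0.1663] yaw 0.3859 F [ 0.13 -0.83  0.31] w 0.09397350268695029
d [ 557.5 -551.4   46.8] w [-0.001   0.0002  0.1879]
```

```bash
python3 -m inch '[{"dx":278,"dy":-276,"dz":10,"wz":0.09,"claw":70},{"dx":278,"dy":-276,"dz":10,"wz":0.09,"claw":70},{"dx":278,"dy":-276,"dz":10,"wz":0.09,"claw":70},{"dx":278,"dy":-276,"dz":10,"wz":0.09,"claw":70},{"dx":278,"dy":-276,"dz":10,"wz":0.09,"claw":70},{"dx":278,"dy":-276,"dz":10,"wz":0.09,"claw":70},{"dx":558,"dy":-551,"dz":47,"wz":0.188,"claw":70},{"dx":558,"dy":-551,"dz":47,"wz":0.188,"claw":70},{"dx":558,"dy":-551,"dz":47,"wz":0.188,"claw":70},{"dx":558,"dy":-551,"dz":47,"wz":0.188,"claw":70},{"dx":558,"dy":-551,"dz":47,"wz":0.188,"claw":70},{"dx":558,"dy":-551,"dz":47,"wz":0.188,"claw":70},{"dx":558,"dy":-551,"dz":47,"wz":0.188,"claw":70},{"dx":558,"dy":-551,"dz":47,"wz":0.188,"claw":70},{"dx":558,"dy":-551,"dz":47,"wz":0.188,"claw":70},{"dx":558,"dy":-551,"dz":47,"wz":0.188,"claw":70}]'; python3 -c "
from h import *
delta([.544,.142,.019],.198)"
```

```text
t 0.1 pos [ 0.2351 -0.5787  0.1663] yaw 0.3859 F [ 0.13 -0.83  0.31] w 0.09397350268695029
d [ 557.5 -551.3  147.8] w [-0.001   0.0002  0.1879]validation failed for argument at $[0]...
```

```bash
python3 -m inch '[{"dx":278,"dy":-276,"dz":10,"wx":0,"wy":0,"wz":0.09,"claw":70},{"dx":278,"dy":-276,"dz":10,"wx":0,"wy":0,"wz":0.09,"claw":70},{"dx":278,"dy":-276,"dz":10,"wx":0,"wy":0,"wz":0.09,"claw":70},{"dx":278,"dy":-276,"dz":10,"wx":0,"wy":0,"wz":0.09,"claw":70},{"dx":278,"dy":-276,"dz":10,"wx":0,"wy":0,"wz":0.09,"claw":70},{"dx":278,"dy":-276,"dz":10,"wx":0,"wy":0,"wz":0.09,"claw":70},{"dx":558,"dy":-551,"dz":47,"wx":0,"wy":0,"wz":0.188,"claw":70},{"dx":558,"dy":-551,"dz":47,"wx":0,"wy":0,"wz":0.188,"claw":70},{"dx":558,"dy":-551,"dz":47,"wx":0,"wy":0,"wz":0.188,"claw":70},{"dx":558,"dy":-551,"dz":47,"wx":0,"wy":0,"wz":0.188,"claw":70},{"dx":558,"dy":-551,"dz":47,"wx":0,"wy":0,"wz":0.188,"claw":70},{"dx":558,"dy":-551,"dz":47,"wx":0,"wy":0,"wz":0.188,"claw":70},{"dx":558,"dy":-551,"dz":47,"wx":0,"wy":0,"wz":0.188,"claw":70},{"dx":558,"dy":-551,"dz":47,"wx":0,"wy":0,"wz":0.188,"claw":70},{"dx":558,"dy":-551,"dz":47,"wx":0,"wy":0,"wz":0.188,"claw":70}]'; python3 -c "
from h import *
delta([.544,.142,.019],.198)"
```

```text
time: 1.98
ee_pos: [0.5445, 0.1407, 0.1195]
eef_rot: [[0.981, 0.196, -0.001], [0.196, -0.981, -0.0], [-0.001, 0.0, -1.0]]
contact_force: [1.0, 0.2, -0.3]
width: 0.0699
t 1.975 pos [0.5445 0.1407 0.1195] yaw 0.1974 F [ 0.99  0.21 -0.31] w 0.06990789275622238
d [-1.000e-01 -1.400e+00  1.005e+02] w [ 0.0003  0.0009 -0.0006]
```

```bash
python3 -m inch '[{"dx":0,"dy":-1,"dz":25,"wx":0,"wy":0,"wz":0,"claw":60},{"dx":0,"dy":-1,"dz":50,"wx":0,"wy":0,"wz":0,"claw":60},{"dx":0,"dy":-1,"dz":60,"wx":0,"wy":0,"wz":0,"claw":60},{"dx":0,"dy":-1,"dz":60,"wx":0,"wy":0,"wz":0,"claw":60},{"dx":0,"dy":-1,"dz":60,"wx":0,"wy":0,"wz":0,"claw":60}]'
python3 - <<'E'
from h import *
from plant import snapshot
a,_=snapshot("top");b,_=snapshot("scene")
cv2.imwrite("pics/c1.png",np.hstack([cv2.resize(a[190:310,220:320,::-1],None,fx=4,fy=4,interpolation=2),cv2.resize(b[140:260,280:400,::-1],(400,480),interpolation=2)]))
delta([.544,.142,.019],.198)
E
```

```text
time: 2.6
ee_pos: [0.5452, 0.1423, 0.0608]
eef_rot: [[0.981, 0.196, 0.001], [0.196, -0.981, 0.0], [0.001, 0.0, -1.0]]
contact_force: [0.9, 0.2, 0.4]
width: 0.0604
t 2.7 pos [0.5451 0.1424 0.0607] yaw 0.1976 F [-0.39 -0.07  0.27] w 0.05957706780199555
d [-1.2  0.2 41.7] w [ 0.     -0.0012 -0.0004]
```

View pics/c1.png

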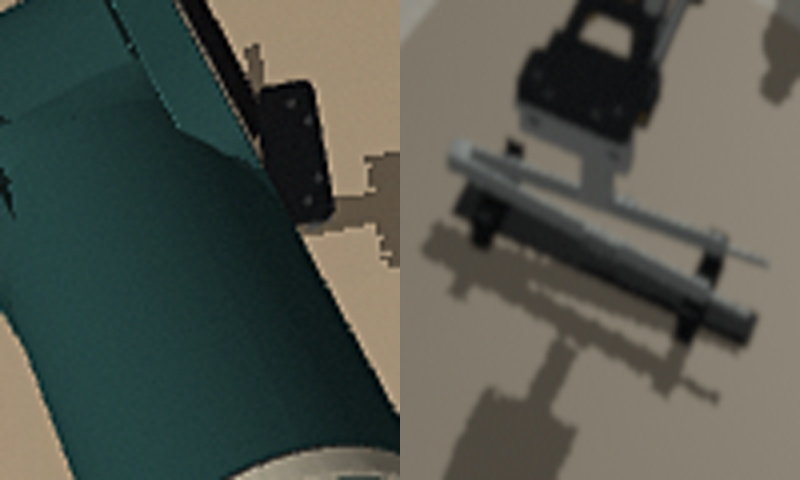

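```bash
python3 - <<'E'
from h import *
c=np.array([.545,.1424,.061]);j=np.array([-.196,.981,0])
for s in(.03,-.03,.03+.012,-.03-.012):
    q=proj("scene",c+j*s)[0]; print(s,(q-[280,140])*[400/120,4]+[400,0])
# pads outer centre predicted at tweezers
for s in(.0165,-.0165):
    q=proj("scene",np.array([.544,.142,.046])+j*s)[0]; print("pad",(q-[280,140])*[400/120,4]+[400,0])
E
```

```text
0.03 [630.3368544  158.74487155]
-0.03 [594.45233643 239.66757465]
0.041999999999999996 [637.2996438  143.04317703]
-0.041999999999999996 [587.05359742 256.3523734 ]
pad [619.45745653 192.45461916]
pad [599.91510718 236.65138005]
```

```bash
python3 - <<'E'
from h import *
from plant import snapshot
b,d=snapshot("scene")
cv2.imwrite("pics/c2.png",cv2.resize(b[150:220,300:380,::-1],None,fx=8,fy=8,interpolation=2))
c=get_calibration("scene");K=c["camera_matrix"];R=np.array(c["R"]);t=np.array(c["t"])
for v in range(176,204,2):
    o=[]
    for u in (334,337,339,341,343,346):
        D=d[v,u];W=(np.array([(u-K[0,2])/K[0,0]*D,(v-K[1,2])/K[1,1]*D,D])-t)@R
        o.append((W*1000).round(0).astype(int).tolist())
    print(v,o)
E
```

```text
176 [[567, 63, 209], [572, 65, 211], [580, 60, 222], [583, 61, 224], [587, 61, 226], [593, 62, 230]]
178 [[567, 64, 201], [572, 66, 204], [576, 67, 206], [580, 66, 210], [584, 68, 210], [593, 63, 223]]
180 [[488, 191, 0], [574, 64, 201], [576, 67, 200], [580, 67, 203], [584, 69, 204], [590, 69, 208]]
182 [[491, 187, -2], [552, 100, 139], [555, 103, 139], [580, 68, 196], [585, 68, 200], [589, 71, 200]]
184 [[546, 99, 129], [553, 100, 134], [556, 102, 134], [560, 103, 135], [564, 104, 137], [517, 199, -2]]
186 [[546, 99, 122], [551, 103, 122], [556, 102, 127], [560, 103, 129], [564, 105, 130], [522, 192, 2]]
188 [[547, 99, 116], [553, 100, 120], [556, 103, 120], [561, 102, 124], [563, 107, 121], [524, 188, 0]]
190 [[545, 101, 105], [554, 100, 114], [557, 101, 115], [561, 103, 116], [563, 108, 112], [543, 156, 43]]
192 [[508, 162, 0], [525, 148, 29], [530, 149, 33], [561, 103, 110], [563, 109, 103], [545, 154, 39]]
194 [[512, 156, 2], [872, -426, 953], [519, 166, -3], [525, 166, 2], [528, 169, 1], [545, 154, 31]]
196 [[531, 127, 43], [537, 130, 45], [524, 160, -1], [527, 164, -3], [532, 164, 2], [538, 168, 2]]
198 [[532, 126, 37], [539, 126, 44], [543, 128, 44], [547, 130, 45], [534, 161, 0], [540, 165, 0]]
200 [[522, 143, 2], [540, 125, 37], [545, 125, 42], [549, 127, 44], [554, 128, 46], [559, 131, 47]]
202 [[526, 136, 6], [542, 124, 33], [544, 128, 30], [550, 127, 35], [555, 127, 41], [561, 130, 42]]
```

View pics/c2.png

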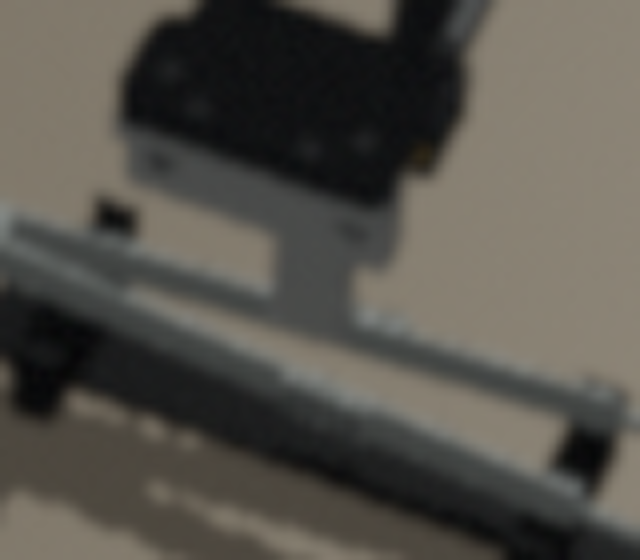

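```bash
python3 -m inch '[{"dx":-1,"dy":0,"dz":14,"wx":0,"wy":0,"wz":0,"claw":60},{"dx":-1,"dy":0,"dz":28,"wx":0,"wy":0,"wz":0,"claw":60},{"dx":-1,"dy":0,"dz":41,"wx":0,"wy":0,"wz":0,"claw":60},{"dx":-1,"dy":0,"dz":41,"wx":0,"wy":0,"wz":0,"claw":60},{"dx":-1,"dy":0,"dz":41,"wx":0,"wy":0,"wz":0,"claw":60}]'
python3 - <<'E'
from h import *
from plant import snapshot
b,d=snapshot("scene")
cv2.imwrite("pics/c3.png",cv2.resize(b[150:220,300:380,::-1],None,fx=8,fy=8,interpolation=2))
c=get_calibration("scene");K=c["camera_matrix"];R=np.array(c["R"]);t=np.array(c["t"])
for v in range(186,220,2):
    o=[]
    for u in (334,337,339,341,343):
        D=d[v,u];W=(np.array([(u-K[0,2])/K[0,0]*D,(v-K[1,2])/K[1,1]*D,D])-t)@R
        o.append((W*1000).round(0).astype(int).tolist())
    print(v,o)
delta([.544,.142,.019],.198)
E
```

```text
time: 3.38
ee_pos: [0.5437, 0.1424, 0.0189]
eef_rot: [[0.98, 0.197, -0.0], [0.197, -0.98, 0.0], [-0.0, -0.0, -1.0]]
contact_force: [0.2, -0.8, 0.1]
width: 0.06
186 [[571, 58, 187], [578, 58, 192], [582, 59, 195], [586, 60, 197], [588, 63, 195]]
188 [[573, 57, 183], [577, 60, 183], [582, 60, 188], [587, 58, 193], [590, 61, 193]]
190 [[568, 65, 164], [574, 65, 169], [581, 63, 177], [584, 64, 179], [589, 62, 184]]
192 [[568, 65, 157], [574, 67, 161], [578, 67, 164], [582, 69, 164], [586, 69, 168]]
194 [[548, 99, 96], [553, 102, 97], [579, 67, 157], [583, 68, 160], [587, 68, 163]]
196 [[547, 101, 86], [554, 101, 91], [558, 102, 93], [562, 104, 95], [587, 69, 156]]
198 [[548, 100, 81], [553, 104, 80], [558, 102, 86], [563, 103, 89], [535, 159, 2]]
200 [[548, 100, 73], [555, 100, 79], [559, 102, 80], [561, 106, 77], [553, 129, 44]]
202 [[525, 139, 1], [555, 101, 71], [559, 102, 73], [562, 106, 71], [554, 128, 39]]
204 [[528, 133, 3], [535, 136, 5], [538, 140, 3], [550, 128, 27], [555, 127, 32]]
206 [[532, 128, 3], [538, 131, 5], [542, 134, 5], [545, 137, 5], [549, 139, 5]]
208 [[533, 127, -2], [540, 128, 3], [545, 129, 6], [548, 133, 4], [551, 136, 3]]
210 [[536, 122, -2], [542, 125, 0], [547, 126, 2], [552, 127, 6], [555, 129, 6]]
212 [[540, 117, -1], [546, 120, 1], [549, 123, 0], [554, 124, 3], [558, 126, 5]]
214 [[543, 113, -1], [549, 115, 2], [552, 119, 0], [557, 120, 3], [559, 124, 0]]
216 [[547, 107, 2], [552, 110, 2], [556, 112, 3], [559, 116, 1], [563, 119, 1]]
218 [[549, 104, -1], [556, 106, 3], [559, 109, 2], [562, 113, 0], [565, 116, -1]]
t 3.425 pos [0.5438 0.1424 0.0191] yaw 0.1979 F [ 0.08 -0.25 -0.18] w 0.059609013101703336
d [0.1 0.4 0.1] w [-0.0001 -0.0003 -0.0001]
```

View pics/c3.png

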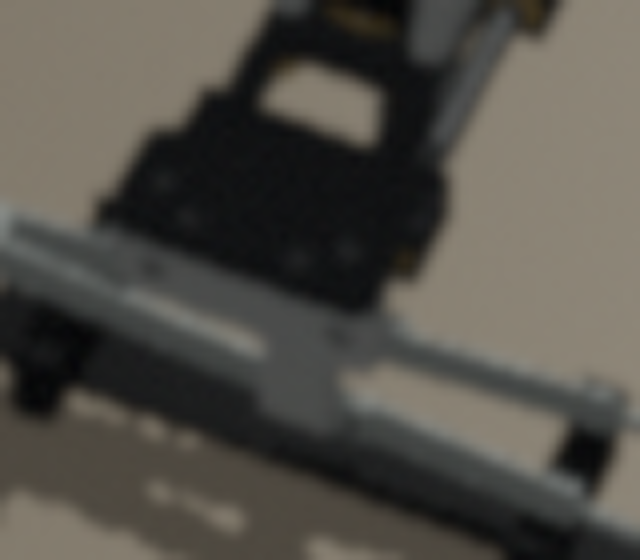

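```bash
python3 -m inch '[{"dx":0,"dy":0,"dz":0,"wx":0,"wy":0,"wz":0,"claw":36},{"dx":0,"dy":0,"dz":0,"wx":0,"wy":0,"wz":0,"claw":36},{"dx":0,"dy":0,"dz":0,"wx":0,"wy":0,"wz":0,"claw":36},{"dx":0,"dy":0,"dz":0,"wx":0,"wy":0,"wz":0,"claw":33},{"dx":0,"dy":0,"dz":0,"wx":0,"wy":0,"wz":0,"claw":32},{"dx":0,"dy":0,"dz":0,"wx":0,"wy":0,"wz":0,"claw":31},{"dx":0,"dy":0,"dz":0,"wx":0,"wy":0,"wz":0,"claw":31},{"dx":0,"dy":0,"dz":0,"wx":0,"wy":0,"wz":0,"claw":31}]'
python3 - <<'E'
from h import *
from plant import snapshot
b,d=snapshot("scene")
cv2.imwrite("pics/c4.png",cv2.resize(b[150:220,300:380,::-1],None,fx=8,fy=8,interpolation=2))
delta([.544,.142,.019],.198)
E
```

```text
time: 4.42
ee_pos: [0.5436, 0.1422, 0.0188]
eef_rot: [[0.981, 0.197, -0.0], [0.197, -0.981, 0.0], [-0.0, -0.0, -1.0]]
contact_force: [-0.6, -0.0, -0.7]
width: 0.0312
t 4.475 pos [0.5436 0.1422 0.0188] yaw 0.1978 F [0.29 0.48 0.8 ] w 0.03116343768364036
d [ 0.3  0.3 -0.2] w [-0.0001  0.0001 -0.0002]
```

View pics/c4.png

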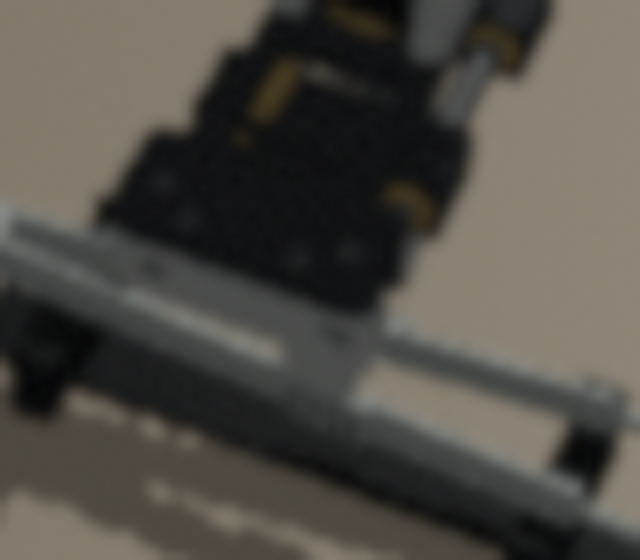

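```bash
python3 - <<'E'
from h import *
from plant import snapshot
b,d=snapshot("scene")
c=get_calibration("scene");K=c["camera_matrix"];R=np.array(c["R"]);t=np.array(c["t"])
for v in range(190,212,1):
    o=[]
    for u in (336,338,340,342,344,346):
        D=d[v,u];W=(np.array([(u-K[0,2])/K[0,0]*D,(v-K[1,2])/K[1,1]*D,D])-t)@R
        o.append((W*1000).round(0).astype(int).tolist())
    print(v,o)
E
```

```text
190 [[571, 67, 165], [575, 68, 167], [584, 60, 182], [587, 63, 181], [592, 62, 186], [595, 63, 188]]
191 [[572, 67, 162], [577, 66, 167], [580, 67, 169], [588, 61, 181], [592, 63, 182], [595, 64, 184]]
192 [[572, 66, 160], [577, 66, 163], [579, 69, 162], [584, 68, 167], [592, 63, 180], [595, 65, 179]]
193 [[573, 66, 157], [576, 67, 159], [581, 66, 164], [584, 70, 161], [589, 68, 168], [592, 71, 167]]
194 [[543, 115, 74], [576, 68, 154], [580, 68, 158], [584, 69, 160], [589, 68, 165], [593, 69, 167]]
195 [[545, 112, 75], [549, 114, 76], [581, 67, 155], [556, 117, 79], [589, 69, 160], [593, 70, 162]]
196 [[543, 115, 67], [548, 115, 72], [872, -426, 953], [557, 117, 76], [589, 68, 158], [592, 71, 158]]
197 [[538, 124, 48], [548, 115, 67], [553, 115, 71], [558, 116, 74], [559, 123, 67], [593, 70, 157]]
198 [[537, 126, 42], [541, 127, 44], [553, 116, 67], [557, 118, 68], [559, 123, 63], [540, 165, -1]]
199 [[538, 125, 40], [542, 126, 42], [547, 127, 45], [551, 129, 46], [552, 134, 41], [542, 163, 0]]
200 [[539, 123, 39], [543, 125, 41], [548, 125, 45], [553, 126, 48], [555, 130, 44], [559
[... 378 characters left out ...]
[558, 126, 36], [561, 130, 35]]
205 [[535, 131, 7], [537, 137, 2], [542, 137, 6], [544, 142, 2], [558, 127, 32], [552, 147, 3]]
206 [[537, 129, 7], [539, 134, 2], [543, 135, 5], [546, 139, 3], [551, 140, 6], [554, 144, 3]]
207 [[537, 129, 3], [541, 130, 5], [545, 133, 5], [548, 137, 2], [552, 139, 4], [555, 143, 2]]
208 [[538, 128, 1], [542, 129, 3], [547, 130, 5], [549, 135, 2], [554, 136, 5], [556, 141, 2]]
209 [[539, 126, 0], [544, 127, 3], [549, 127, 7], [552, 131, 5], [556, 133, 6], [558, 138, 2]]
210 [[540, 125, -2], [545, 126, 1], [549, 128, 2], [554, 128, 7], [556, 132, 4], [559, 136, 2]]
211 [[542, 122, 0], [546, 124, 0], [548, 129, -3], [553, 130, -1], [559, 128, 7], [562, 133, 4]]
```

```bash
python3 -m inch '[{"dx":0,"dy":0,"dz":0,"wx":0,"wy":0,"wz":0,"claw":56},{"dx":0,"dy":0,"dz":0,"wx":0,"wy":0,"wz":0,"claw":56},{"dx":0,"dy":0,"dz":5,"wx":0,"wy":0,"wz":0,"claw":56},{"dx":0,"dy":0,"dz":10,"wx":0,"wy":0,"wz":0,"claw":56},{"dx":0,"dy":0,"dz":14,"wx":0,"wy":0,"wz":0,"claw":56},{"dx":0,"dy":0,"dz":17,"wx":0,"wy":0,"wz":0,"claw":56},{"dx":0,"dy":0,"dz":20,"wx":0,"wy":0,"wz":0,"claw":56}]'
cat > f.py <<'E'
from h import *
from plant import snapshot
def fing(name,box=(150,230,300,380)):
    b,d=snapshot("scene")
    y0,y1,x0,x1=box
    cv2.imwrite(f"pics/{name}.png",cv2.resize(b[y0:y1,x0:x1,::-1],None,fx=7,fy=7,interpolation=2))
    c=get_calibration("scene");K=c["camera_matrix"];R=np.array(c["R"]);t=np.array(c["t"])
    v,u=np.mgrid[y0:y1,x0:x1];D=d[y0:y1,x0:x1]
    return (np.stack([(u-K[0,2])/K[0,0]*D,(v-K[1,2])/K[1,1]*D,D],-1)-t)@R
E
python3 - <<'E'
from f import *
W=fing("c5")
# near finger outer face: y 95..112
s=(W[...,1]>.096)&(W[...,1]<.110)&(W[...,2]>.015)&(W[...,2]<.12)&(W[...,0]>.53)&(W[...,0]<.57)
Q=W[s]; print(len(Q),np.percentile(Q,[0,5,50,95],axis=0))
delta([.544,.142,.019],.198)
E
```

```text
time: 5.4
ee_pos: [0.5436, 0.1423, -0.0014]
eef_rot: [[0.98, 0.197, -0.0], [0.197, -0.98, 0.0], [-0.0, -0.0, -1.0]]
contact_force: [-0.5, 0.3, 0.1]
width: 0.0559
67 [[0.54442119 0.0987808  0.0447077 ]
 [0.54494516 0.10080507 0.04673421]
 [0.55421888 0.10317481 0.05866766]
 [0.56171401 0.10797962 0.07248751]]
t 5.45 pos [ 0.5434  0.1422 -0.0017] yaw 0.1978 F [-0.84 -0.11 -0.58] w 0.05595968754148128
d [  0.5   0.3 -20.7] w [-0.0001  0.0005 -0.0002]
```

View pics/c5.png

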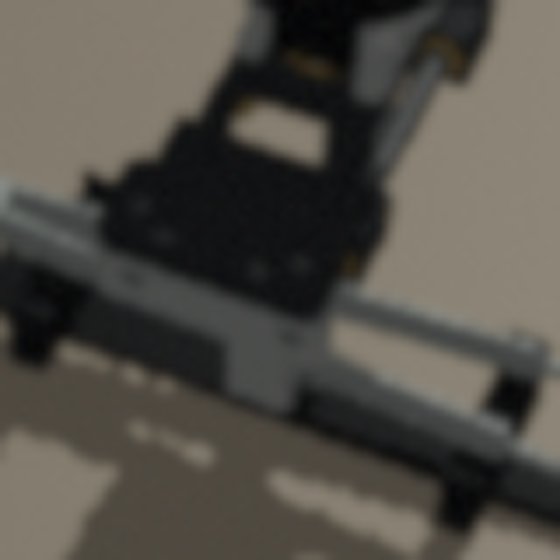

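```bash
python3 -m inch '[{"dx":0,"dy":0,"dz":6,"wx":0,"wy":0,"wz":0,"claw":56},{"dx":0,"dy":0,"dz":12,"wx":0,"wy":0,"wz":0,"claw":56},{"dx":0,"dy":0,"dz":18,"wx":0,"wy":0,"wz":0,"claw":56},{"dx":0,"dy":0,"dz":23,"wx":0,"wy":0,"wz":0,"claw":56},{"dx":0,"dy":0,"dz":23,"wx":0,"wy":0,"wz":0,"claw":56}]'
python3 - <<'E'
from f import *
W=fing("c6")
s=(W[...,1]>.096)&(W[...,1]<.110)&(W[...,2]>.012)&(W[...,2]<.12)&(W[...,0]>.53)&(W[...,0]<.57)
Q=W[s]; print(len(Q),np.percentile(Q,[0,5,50,95],axis=0))
delta([.544,.142,-.025],.198)
E
```

```text
time: 6.08
ee_pos: [0.5434, 0.1422, -0.0246]
eef_rot: [[0.98, 0.197, -0.001], [0.197, -0.98, -0.0], [-0.001, -0.0, -1.0]]
contact_force: [-0.3, 1.3, -0.0]
width: 0.0561
59 [[0.54314696 0.09960032 0.01800485]
 [0.54445142 0.10119047 0.02238464]
 [0.55300191 0.10323389 0.03494239]
 [0.56196467 0.10583546 0.04764767]]
t 6.125 pos [ 0.5435  0.1423 -0.0243] yaw 0.1979 F [0.31 0.08 0.34] w 0.05586620735745705
d [0.4 0.4 0.7] w [-0.0001  0.0003 -0.0001]
```

View pics/c6.png

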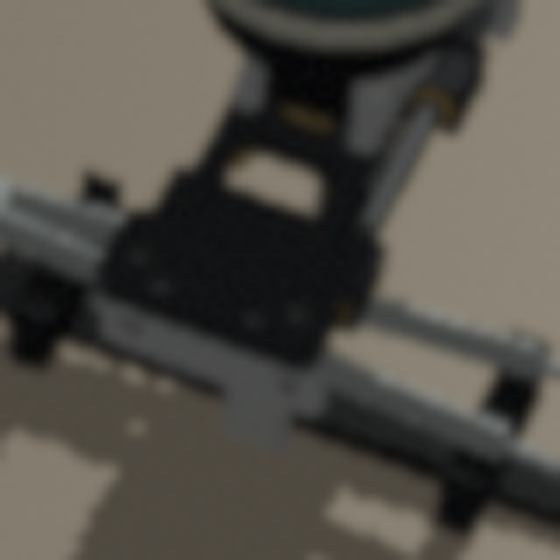

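```bash
python3 -m inch '[{"dx":0,"dy":0,"dz":0,"wx":0,"wy":0,"wz":0,"claw":40},{"dx":0,"dy":0,"dz":0,"wx":0,"wy":0,"wz":0,"claw":36},{"dx":0,"dy":0,"dz":0,"wx":0,"wy":0,"wz":0,"claw":34},{"dx":0,"dy":0,"dz":0,"wx":0,"wy":0,"wz":0,"claw":32},{"dx":0,"dy":0,"dz":0,"wx":0,"wy":0,"wz":0,"claw":30.5},{"dx":0,"dy":0,"dz":0,"wx":0,"wy":0,"wz":0,"claw":29.5},{"dx":0,"dy":0,"dz":0,"wx":0,"wy":0,"wz":0,"claw":29.5},{"dx":0,"dy":0,"dz":0,"wx":0,"wy":0,"wz":0,"claw":29.5},{"dx":0,"dy":0,"dz":-5,"wx":0,"wy":0,"wz":0,"claw":29.5},{"dx":0,"dy":0,"dz":-10,"wx":0,"wy":0,"wz":0,"claw":29.5},{"dx":0,"dy":0,"dz":-15,"wx":0,"wy":0,"wz":0,"claw":29.5},{"dx":0,"dy":0,"dz":-20,"wx":0,"wy":0,"wz":0,"claw":29.5},{"dx":0,"dy":0,"dz":-20,"wx":0,"wy":0,"wz":0,"claw":29.5}]'
python3 - <<'E'
from f import *
W=fing("c7",(140,225,290,400))
delta([.544,.142,-.025],.198)
E
```

```text
time: 7.75
ee_pos: [0.5439, 0.1423, -0.0037]
eef_rot: [[0.981, 0.196, 0.001], [0.196, -0.981, 0.0], [0.001, -0.0, -1.0]]
contact_force: [0.3, 0.3, -1.1]
width: 0.03
t 7.8 pos [ 0.5437  0.1422 -0.004 ] yaw 0.1977 F [-0.06  0.42 -1.42] w 0.029596327994696758
d [ 0.2  0.2 21. ] w [-0.     -0.0002 -0.0003]
```

View pics/c7.png

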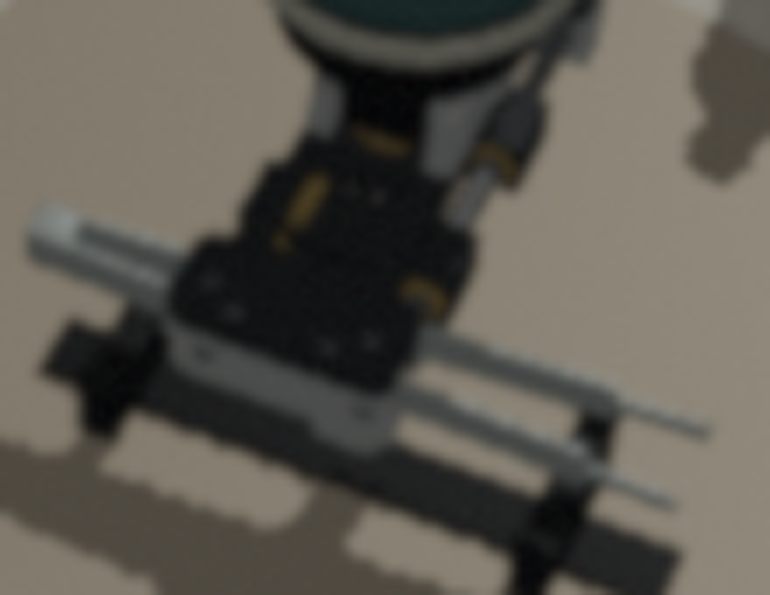

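```bash
python3 -m inch '[{"dx":0,"dy":0,"dz":-15,"wx":0,"wy":0,"wz":0,"claw":29.5},{"dx":0,"dy":0,"dz":-35,"wx":0,"wy":0,"wz":0,"claw":29.5},{"dx":0,"dy":0,"dz":-55,"wx":0,"wy":0,"wz":0,"claw":29.5},{"dx":-10,"dy":10,"dz":-64,"wx":0,"wy":0,"wz":0,"claw":29.5},{"dx":-30,"dy":35,"dz":-64,"wx":0,"wy":0,"wz":0,"claw":29.5},{"dx":-55,"dy":65,"dz":-64,"wx":0,"wy":0,"wz":0,"claw":29.5},{"dx":-80,"dy":100,"dz":-64,"wx":0,"wy":0,"wz":0,"claw":29.5},{"dx":-105,"dy":135,"dz":-64,"wx":0,"wy":0,"wz":0,"claw":29.5},{"dx":-130,"dy":170,"dz":-64,"wx":0,"wy":0,"wz":0,"claw":29.5},{"dx":-133,"dy":205,"dz":-64,"wx":0,"wy":0,"wz":-0.006,"claw":29.5},{"dx":-135,"dy":240,"dz":-64,"wx":0,"wy":0,"wz":-0.012,"claw":29.5},{"dx":-137,"dy":275,"dz":-64,"wx":0,"wy":0,"wz":-0.018,"claw":29.5},{"dx":-139,"dy":310,"dz":-64,"wx":0,"wy":0,"wz":-0.024,"claw":29.5},{"dx":-139,"dy":338,"dz":-64,"wx":0,"wy":0,"wz":-0.024,"claw":29.5},{"dx":-139,"dy":350,"dz":-64,"wx":0,"wy":0,"wz":-0.024,"claw":29.5},{"dx":-139,"dy":354,"dz":-64,"wx":0,"wy":0,"wz":-0.024,"claw":29.5},{"dx":-139,"dy":354,"dz":-64,"wx":0,"wy":0,"wz":-0.024,"claw":29.5}]'
python3 - <<'E'
from f import *
delta([.4765,-.2317,-.0206],.222)
a,_=snapshot("top");b,_=snapshot("scene")
cv2.imwrite("pics/d1.png",np.hstack([cv2.resize(a[160:320,340:500,::-1],(400,400),interpolation=2),cv2.resize(b[220:400,190:370,::-1],(400,400),interpolation=2)]))
E
```

```text
time: 9.93
ee_pos: [0.4768, -0.2315, 0.0599]
eef_rot: [[0.975, 0.221, -0.0], [0.221, -0.975, 0.0], [-0.0, -0.0, -1.0]]
contact_force: [0.5, -0.2, -1.1]
width: 0.0297
t 9.925 pos [ 0.4768 -0.2315  0.0599] yaw 0.2225 F [ 0.49 -0.19 -1.05] w 0.029699149278885555
d [-0.3  0.2 80.5] w [-0.0003  0.0001  0.0005]
```

View pics/d1.png

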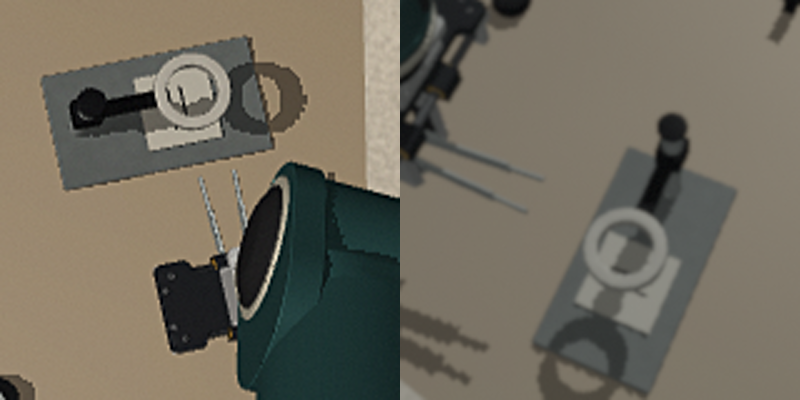

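```bash
python3 -m inch '[{"dx":0,"dy":0,"dz":15,"wx":0,"wy":0,"wz":0,"claw":29.5},{"dx":0,"dy":0,"dz":35,"wx":0,"wy":0,"wz":0,"claw":29.5},{"dx":0,"dy":0,"dz":55,"wx":0,"wy":0,"wz":0,"claw":29.5},{"dx":0,"dy":0,"dz":70,"wx":0,"wy":0,"wz":0,"claw":29.5},{"dx":0,"dy":0,"dz":80,"wx":0,"wy":0,"wz":0,"claw":29.5},{"dx":0,"dy":0,"dz":80,"wx":0,"wy":0,"wz":0,"claw":29.5},{"dx":0,"dy":0,"dz":80,"wx":0,"wy":0,"wz":0,"claw":29.5}]'
python3 - <<'E'
from f import *
delta([.5546,-.2141,-.0206],.222)
a,_=snapshot("top");b,_=snapshot("scene")
cv2.imwrite("pics/top_e.png",a[:,:,::-1]);cv2.imwrite("pics/scene_e.png",b[:,:,::-1])
cv2.imwrite("pics/e1.png",np.hstack([cv2.resize(a[210:260,400:450,::-1],(400,400),interpolation=0),cv2.resize(b[290:340,215:265,::-1],(400,400),interpolation=0)]))
E
```

```text
time: 10.9
ee_pos: [0.4772, -0.2323, -0.0197]
eef_rot: [[0.975, 0.22, 0.001], [0.22, -0.975, -0.0], [0.0, 0.0, -1.0]]
contact_force: [0.1, -0.2, -0.7]
width: 0.0295
t 10.9 pos [ 0.4772 -0.2323 -0.0197] yaw 0.2219 F [ 0.11 -0.24 -0.66] w 0.029534335752284025
d [79.5 -0.7  0.9] w [ 0.0004 -0.0005 -0.0001]
```

View pics/e1.png

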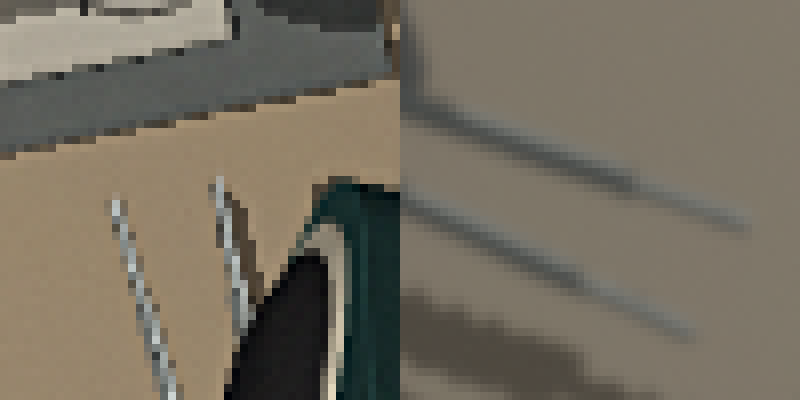

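```bash
cat >> h.py <<'E'
def tri(ut,us):
    P=[]
    for n in("top","scene"):
        c=get_calibration(n);P.append(c["camera_matrix"]@np.c_[np.array(c["R"]),np.array(c["t"])])
    X=cv2.triangulatePoints(P[0],P[1],np.array(ut,float).T,np.array(us,float).T);return (X[:3]/X[3]).T
def lamp(X,o=(.657,-.191),yw=.222):
    X=np.atleast_2d(X);d=X[:,:2]-o;c,s=np.cos(yw),np.sin(yw)
    return np.c_[d@[c,s],d@[-s,c],X[:,2]]*1e3
E
python3 - <<'E'
from h import *
T=[[413.75,234.5],[426.5,231.75]];S=[[258,317.75],[250.75,331.1]]
X=tri(T,S);print(X.round(4),lamp(X).round(1), np.linalg.norm(X[0]-X[1]))
print(lamp(cast("top",T,.043)),lamp(cast("scene",S,.043)))
E
```

```text
[[ 0.577  -0.1935  0.0433]
 [ 0.5836 -0.2225  0.0445]] [[-78.6  15.1  43.3]
 [-78.5 -14.5  44.5]] 0.029674623777139232
[[-78.21707062  15.29355278  43.        ]
 [-77.83416382 -14.45442937  43.        ]] [[-79.06042547  14.9685213   43.        ]
 [-79.60744308 -14.53277618  43.        ]]
```

```bash
python3 -m inch '[{"dx":6,"dy":0,"dz":0,"wx":0,"wy":0,"wz":0,"claw":29.5},{"dx":18,"dy":0,"dz":0,"wx":0,"wy":0,"wz":0,"claw":29.5},{"dx":32,"dy":0,"dz":0,"wx":0,"wy":0,"wz":0,"claw":29.5},{"dx":46,"dy":0,"dz":0,"wx":0,"wy":0,"wz":0,"claw":29.5},{"dx":58,"dy":0,"dz":0,"wx":0,"wy":0,"wz":0,"claw":29.5},{"dx":68,"dy":0,"dz":0,"wx":0,"wy":0,"wz":0,"claw":29.5},{"dx":75,"dy":0,"dz":0,"wx":0,"wy":0,"wz":0,"claw":29.5},{"dx":78,"dy":0,"dz":0,"wx":0,"wy":0,"wz":0,"claw":29.5},{"dx":78,"dy":0,"dz":0,"wx":0,"wy":0,"wz":0,"claw":29.5},{"dx":78,"dy":0,"dz":0,"wx":0,"wy":0,"wz":0,"claw":29.5}]'
python3 - <<'E'
from f import *
delta([.5546,-.2141,-.0206],.222)
a,_=snapshot("top");b,_=snapshot("scene")
cv2.imwrite("pics/top_f.png",a[:,:,::-1]);cv2.imwrite("pics/scene_f.png",b[:,:,::-1])
cv2.imwrite("pics/f1.png",np.hstack([cv2.resize(a[175:225,390:440,::-1],(400,400),interpolation=0),cv2.resize(b[305:355,260:310,::-1],(400,400),interpolation=0)]))
E
```

```text
time: 12.25
ee_pos: [0.5526, -0.2152, -0.0202]
eef_rot: [[0.976, 0.22, -0.0], [0.22, -0.976, -0.0], [-0.0, -0.0, -1.0]]
contact_force: [0.7, -0.1, -0.6]
width: 0.0296
t 12.25 pos [ 0.5526 -0.2152 -0.0202] yaw 0.2215 F [ 0.72 -0.13 -0.63] w 0.029604767243280036
d [ 2.2 -0.7  0.4] w [-0.0001  0.0003 -0.0005]
```

View pics/f1.png

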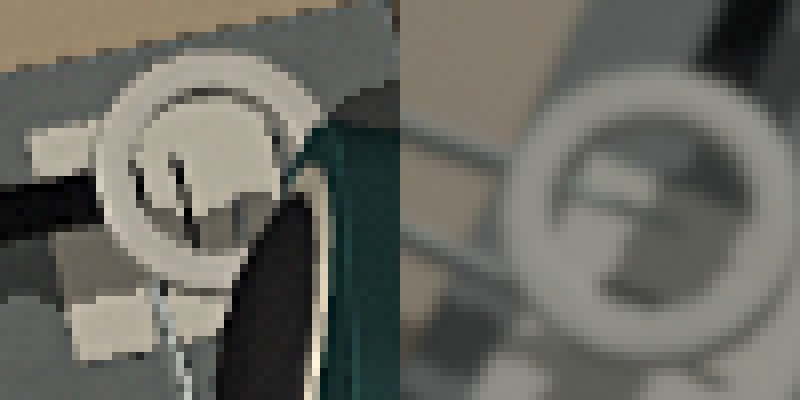

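```bash
python3 -m inch '[{"dx":1,"dy":0,"dz":0,"wx":0,"wy":0,"wz":0,"claw":28},{"dx":1,"dy":0,"dz":0,"wx":0,"wy":0,"wz":0,"claw":26.5},{"dx":1,"dy":0,"dz":0,"wx":0,"wy":0,"wz":0,"claw":25},{"dx":1,"dy":0,"dz":0,"wx":0,"wy":0,"wz":0,"claw":24},{"dx":1,"dy":0,"dz":0,"wx":0,"wy":0,"wz":0,"claw":23},{"dx":1,"dy":0,"dz":0,"wx":0,"wy":0,"wz":0,"claw":22},{"dx":1,"dy":0,"dz":0,"wx":0,"wy":0,"wz":0,"claw":22},{"dx":1,"dy":0,"dz":0,"wx":0,"wy":0,"wz":0,"claw":22},{"dx":1,"dy":0,"dz":0,"wx":0,"wy":0,"wz":0,"claw":22}]'
python3 - <<'E'
from f import *
delta([.5546,-.2141,-.0206],.222)
a,_=snapshot("top");b,_=snapshot("scene")
cv2.imwrite("pics/top_g.png",a[:,:,::-1]);cv2.imwrite("pics/scene_g.png",b[:,:,::-1])
cv2.imwrite("pics/g1.png",np.hstack([cv2.resize(a[175:225,390:440,::-1],(400,400),interpolation=0),cv2.resize(b[305:355,260:310,::-1],(400,400),interpolation=0)]))
o=np.array([.657,-.191]);c,s=np.cos(.222),np.sin(.222)
for l in([0,6,43],[0,-6,43],[0,6,10],[0,-6,10],[20,6,10],[20,-6,10],[-20,-6,10]):
    X=[*(o+np.array([[c,-s],[s,c]])@np.array(l[:2])/1e3),l[2]/1e3]
    t=proj("top",X)[0];q=proj("scene",X)[0]
    print(l,((t-[390,175]+.5)*8).round(),((q-[260,305]+.5)*8+[400,0]).round())
E
```

```text
time: 13.48
ee_pos: [0.554, -0.2148, -0.0202]
eef_rot: [[0.975, 0.22, -0.0], [0.22, -0.975, 0.0], [-0.0, -0.0, -1.0]]
contact_force: [0.2, -1.0, -0.9]
width: 0.0224
t 13.475 pos [ 0.554  -0.2148 -0.0202] yaw 0.2218 F [ 0.21 -1.05 -0.88] w 0.022370116273028734
d [ 0.7 -0.5  0.4] w [-0.0001  0.     -0.0002]
[0, 6, 43] [165. 207.] [673. 265.]
[0, -6, 43] [206. 199.] [651. 310.]
[0, 6, 10] [148. 228.] [677. 311.]
[0, -6, 10] [188. 220.] [656. 356.]
[20, 6, 10] [133. 163.] [752. 343.]
[20, -6, 10] [173. 155.] [732. 388.]
[-20, -6, 10] [203. 286.] [581. 324.]
```

View pics/g1.png

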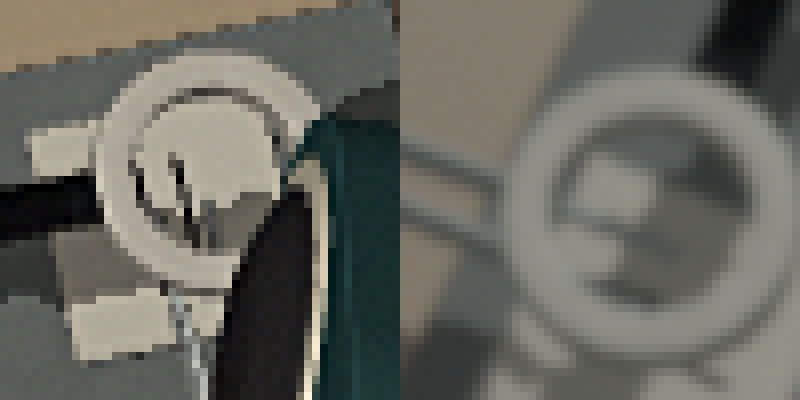

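```bash
python3 - <<'E'
import cv2,numpy as np
a=cv2.imread("pics/top_g.png");b=cv2.imread("pics/top0.png")
np.set_printoptions(linewidth=200)
g=a.mean(2).astype(int);h=b.mean(2).astype(int)
print("after");
for v in range(194,208): print(v,g[v,404:424])
print("before")
for v in range(192,208): print(v,h[v,404:424])
f=lambda i:cv2.resize(cv2.convertScaleAbs(i[188:216,400:424],alpha=1.6),(400,467),interpolation=0)
cv2.imwrite("pics/g2.png",np.hstack([f(b),f(a)]))
E
```

```text
after
194 [164 163 135 176 168 169 171 109 162 172 168 165 166 163 166 165 166 164 168 174]
195 [164 162  69 166 173 169 173  74  60 177 170 164 165 167 166 165 164 165 167 171]
196 [165 165  87  62 178 169 172 129  15 181 170 166 165 165 166 167 165 166 166 173]
197 [164 165 157  14 182 170 172 181   0 176 169 167 166 166 165 168 168 170 169 173]
198 [166 163 164   0 179 173 170 178  69 118 177 170 168 169 167 171 160 164 165 167]
199 [167 164 168  21 123 179 174 178  78  72 181 162 163 173 173 163  79  84  86  91]
200 [167 165 163  71  71 174 170 169 140  64 190  93  88 172 170  82  91  92  95  97]
201 [170 167 163 166  71  71  78  89 183   0 186  93  69  87  89  91  93  97 101  71]
202 [179 166 166 163 140  77  46  94  98  13  92  70  79  83  96  94  98  99  98  24]
203 [188 173 162 163 169 119  87  94  98  35  39  91  72  83  96  97  99 100  45  15]
204 [141 178 165 163 166 170 142 110  94  48  32 102  53  80  97  98  99  70  12  21]
205 [114 163 170 166 163 163 164 159 115 118  28 103  50  78  96 104 100  26  16  27]
206 [ 98 108 162 170 168 164 162 161 167 166 114 131  95 111 1
[... 792 characters left out ...]
 71  71  74]
200 [150 144 144  60  62 149 146 148 123  53 162 153 142 144 145  69  77  79  79  80]
201 [149 145 142 145  71  72  71  74 160   0 159 150  67  71  74  78  80  82  82  79]
202 [157 147 144 145 121  77  75  79  82   6  76  79  78  80  80  80  81  81  81  79]
203 [164 150 143 142 148 103  82  79  82  29  34  86  82  82  81  82  82  80  80  73]
204 [124 158 144 141 144 150 126  94  81  41  27  87  80  80  80  78  80  75  86  82]
205 [ 99 143 148 145 144 143 144 139  98 101  20  86  78  79  82  83  89  69 126 149]
206 [ 84  95 141 147 146 143 140 139 143 147  99 113  90 101 114 115 143 148 145 142]
207 [ 81  82  88 132 150 150 144 141 141 141 146 149 150 152 150 149 144 144 141 144]
```

View pics/g2.png

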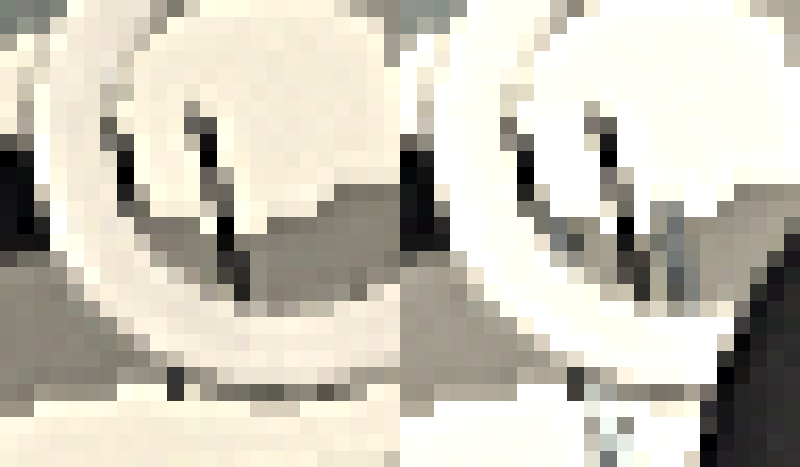

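```bash
python3 -m inch '[{"dx":0,"dy":0.3,"dz":0,"wx":0,"wy":0,"wz":0,"claw":22},{"dx":0,"dy":0.7,"dz":0,"wx":0,"wy":0,"wz":0,"claw":22},{"dx":0,"dy":0.7,"dz":0,"wx":0,"wy":0,"wz":0,"claw":22}]'
for i in 1 2; do python3 -m inch '[{"dx":0,"dy":0,"dz":0,"wx":0,"wy":0,"wz":0,"claw":22}]' | grep -E 'width|time|force'; done
python3 - <<'E'
from f import *
from plant import sensors
w=[]
for i in range(6):
    snapshot("top"); w.append(sensors.get_obs()["width"]*1e3)
print(np.round(w,2),np.mean(w)); delta([.5546,-.2141,-.0206],.222)
E
```

```text
time: 13.95
ee_pos: [0.5541, -0.2155, -0.0202]
eef_rot: [[0.976, 0.22, -0.0], [0.22, -0.976, 0.0], [-0.0, -0.0, -1.0]]
contact_force: [-0.6, 0.3, -0.7]
width: 0.0221
time: 14.08
contact_force: [0.6, 0.9, -0.2]
width: 0.0223
time: 14.2
contact_force: [-1.1, 0.2, -1.0]
width: 0.0221
[22.35 22.31 22.38 22.23 22.27 22.21] 22.29156173402266
t 14.5 pos [ 0.5541 -0.2155 -0.0202] yaw 0.2218 F [ 0.35 -0.28 -0.98] w 0.022213038805718937
d [ 0.8 -1.3  0.4] w [-0.      0.     -0.0002]
```

```bash
python3 -m inch '[{"dx":0,"dy":0,"dz":0,"wx":0,"wy":0,"wz":0,"claw":21.75},{"dx":0,"dy":0,"dz":0,"wx":0,"wy":0,"wz":0,"claw":21.75},{"dx":0,"dy":0,"dz":0,"wx":0,"wy":0,"wz":0,"claw":21.75},{"dx":0,"dy":0,"dz":0,"wx":0,"wy":0,"wz":0,"claw":21.75}]' | tail -1
python3 - <<'E'
from f import *
from plant import sensors
w=[]
for i in range(8):
    b,_=snapshot("scene"); w.append(sensors.get_obs()["width"]*1e3)
print(np.round(w,2),np.mean(w))
a,_=snapshot("top")
cv2.imwrite("pics/scene_h.png",b[:,:,::-1]);cv2.imwrite("pics/top_h.png",a[:,:,::-1])
e=cv2.imread("pics/scene_e.png")
cv2.imwrite("pics/h1.png",np.hstack([cv2.resize(e[290:340,215:265],(400,400),interpolation=0),cv2.resize(b[300:350,240:290,::-1],(400,400),interpolation=0)]))
f=lambda i:cv2.resize(cv2.convertScaleAbs(i[188:216,400:424],alpha=1.6),(400,467),interpolation=0)
cv2.imwrite("pics/h2.png",f(a[:,:,::-1]))
E
```

```text
width: 0.0218
[22.36 21.92 22.05 21.77 21.64 21.9  22.01 22.32] 21.996193702866556
```

View pics/h1.png

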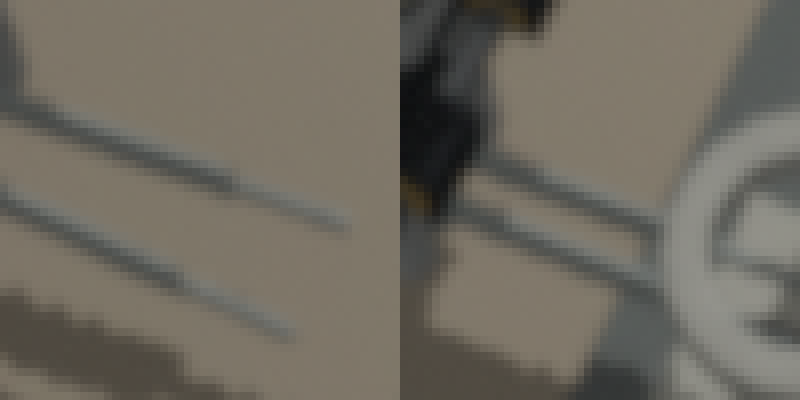

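View pics/h2.png

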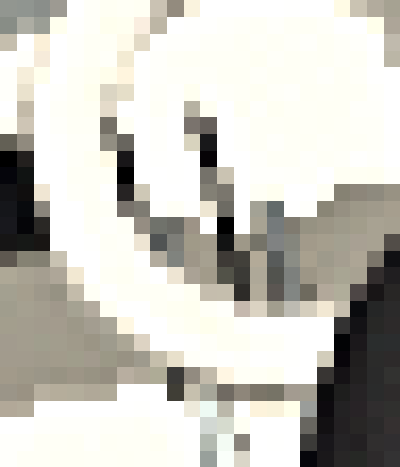

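```bash
python3 - <<'E'
from h import *
# Dark/bright transition: top edge lower boundary (bright->dark) per column, subpixel by max negative gradient
def edges(im,cols,ranges):
    g=cv2.GaussianBlur(cv2.cvtColor(im,cv2.COLOR_BGR2GRAY).astype(float),(0,0),.6)
    out=[]
    for (p0,p1) in ranges:
        pts=[]
        for u in cols:
            v=p0[1]+(u-p0[0])*(p1[1]-p0[1])/(p1[0]-p0[0])
            vs=np.arange(int(v)-3,int(v)+5); d=g[vs+1,u]-g[vs,u]
            k=np.argmin(d)
            if 0<k<len(d)-1:
                den=d[k-1]-2*d[k]+d[k+1]; o=.5*(d[k-1]-d[k+1])/den if den else 0
                pts.append((u,vs[k]+.5+o))
        out.append(np.array(pts))
    return out
E=cv2.imread("pics/scene_e.png");H=cv2.imread("pics/scene_h.png")
z=lambda x,y,x0,y0:(x0+x/8-.5,y0+y/8-.5)
e=edges(E,range(219,237),[(z(20,112,215,290),z(230,183,215,290)),(z(20,205,215,290),z(180,275,215,290))])
h=edges(H,range(254,269),[(z(100,175,240,300),z(250,232,240,300)),(z(80,220,240,300),z(250,285,240,300))])
for nm,q,xt in(("e",e,-78.5),("h",h,0)):
    ks=[]
    for p in q:
        L=lamp(cast("scene",p,.051)); k=np.polyfit(L[:,0],L[:,1],1)
        r=L[:,1]-np.polyval(k,L[:,0]); g=abs(r)<.8; k=np.polyfit(L[g,0],L[g,1],1); ks.append(k); print(nm,k,r[g].std(),L[:,0].min(),L[:,0].max())
    for D in(-60,-45,0): print("sep at",D,np.polyval(ks[0],xt+D)-np.polyval(ks[1],xt+D),"mid",(np.polyval(ks[0],xt+D)+np.polyval(ks[1],xt+D))/2)
E
```

```text
e [ 0.02289559 13.96922792] 0.347955064764271 -160.4384248033671 -123.5361852025641
e [ -0.03057155 -17.80996375] 0.1296564307610729 -147.05400876162008 -110.13366576518685
sep at -60 24.37399203870207 mid -1.3888077004957706
sep at -45 25.175999219541254 mid -1.4463773989866011
sep at 0 27.582020762058796 mid -1.6190864944590935
h [0.01473259 6.09449493] 0.31656469576043783 -78.20933387115663 -52.52244881870666
h [ 8.04976532e-03 -8.18871889e+00] 0.11404657910432063 -74.65747829636369 -45.53870219034515
sep at -60 13.88224444852189 mid -1.7305825822354288
sep at -45 13.982486790222135 mid -1.559714931592615
sep at 0 14.283213815322874 mid -1.047111979664177
```

```bash
python3 -m inch '[{"dx":0,"dy":0,"dz":0,"wx":0,"wy":0,"wz":0,"claw":21.75},{"dx":0,"dy":0,"dz":0,"wx":0,"wy":0,"wz":0,"claw":21.75},{"dx":0,"dy":0,"dz":0,"wx":0,"wy":0,"wz":0,"claw":21.75},{"dx":0,"dy":0,"dz":0,"wx":0,"wy":0,"wz":0,"claw":21.75},{"dx":0,"dy":0,"dz":0,"wx":0,"wy":0,"wz":0,"claw":21.75},{"dx":0,"dy":0,"dz":0,"wx":0,"wy":0,"wz":0,"claw":21.75},{"dx":0,"dy":0,"dz":0,"wx":0,"wy":0,"wz":0,"claw":21.75},{"dx":0,"dy":0,"dz":0,"wx":0,"wy":0,"wz":0,"claw":21.75},{"dx":0,"dy":0,"dz":0,"wx":0,"wy":0,"wz":0,"claw":21.75},{"dx":0,"dy":0,"dz":0,"wx":0,"wy":0,"wz":0,"claw":21.75},{"dx":0,"dy":0,"dz":0,"wx":0,"wy":0,"wz":0,"claw":21.75},{"dx":0,"dy":0,"dz":0,"wx":0,"wy":0,"wz":0,"claw":21.75},{"dx":0,"dy":0,"dz":0,"wx":0,"wy":0,"wz":0,"claw":21.75},{"dx":0,"dy":0,"dz":0,"wx":0,"wy":0,"wz":0,"claw":21.75},{"dx":0,"dy":0,"dz":0,"wx":0,"wy":0,"wz":0,"claw":21.75},{"dx":0,"dy":0,"dz":0,"wx":0,"wy":0,"wz":0,"claw":21.75},{"dx":0,"dy":0,"dz":0,"wx":0,"wy":0,"wz":0,"claw":21.75},{"dx":0,"dy":0,"dz":0,"wx":0,"wy":0,"wz":0,"claw":21.75}]'
python3 - <<'E'
from f import *
from plant import sensors
w=[]
for i in range(6):
    b,_=snapshot("scene"); w.append(sensors.get_obs()["width"]*1e3)
print(np.round(w,2),np.mean(w)); cv2.imwrite("pics/fin.png",b[:,:,::-1]); delta([.5546,-.2141,-.0206],.222)
E
```

```text
time: 17.7
ee_pos: [0.5541, -0.2155, -0.0202]
eef_rot: [[0.976, 0.22, -0.0], [0.22, -0.976, 0.0], [-0.0, -0.0, -1.0]]
contact_force: [0.4, 0.2, -1.6]
width: 0.0221
[21.84 22.1  22.24 22.03 21.99 22.21] 22.069316466642224
t 18.0 pos [ 0.5541 -0.2155 -0.0202] yaw 0.2218 F [-0.18  0.39  0.28] w 0.022212281417514558
d [ 0.8 -1.2  0.4] w [-0.0001  0.     -0.0002]
```

View pics/fin.png

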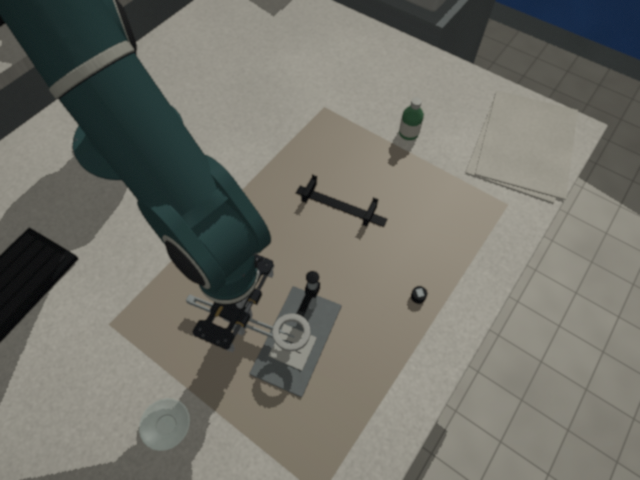

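The scene picture shows the tweezers held at about (240,318), with the tips under the ring at (291,331). The rest at (340,205) is empty. The lamp, mount b (419,295), the bottle (411,120) and the dish (164,425) have not moved.

```bash
python3 -c "
from plant import workorder; print(workorder.sign_off())"
```

```text
the job is handed in; nothing more can be done
None
```

I handed the job in at about 18 s, with the tweezers still held squeezed in the air under the ring lamp.

I lifted them off the rest at a finger opening of about 29.6 mm, which is a tip gap of about 27 mm. I carried them round the lamp, lowered them and slid the tips in under the ring from the open side at that gap. Then I squeezed to 12 mm and held for more than 2 s.

**Last checks:**
- **Gap:** the finger opening averaged 22.0–22.1 mm in the last two sets of readings, so the tip gap is about 12.0–12.1 mm. Single readings scattered by about ±0.3 mm. The blade spacing in the scene camera gave roughly 11.3–12.7 mm, which agrees.
- **Height:** the tips measured about 43 mm above the table before I slid them in, and the height did not change afterwards. That puts them about 30 mm above the plate and 35 mm below the ring.
- **Contact:** the forces on the tool stayed below 2 N whenever I read them.
- **Side-to-side position:** the two cameras disagreed by about 0.7 mm on where the tips sat relative to the lines, so I moved 0.7 mm, close to the middle of the two. I estimate the tips are centred to about ±0.5 mm. I could not measure this more finely because the ring partly hides the tips.

**What disagreed:**
- **Finger height:** both the picture and the depth image showed the fingertips about 44 mm above the reported TCP. I trusted the cameras and gripped at a reported height of about -25 mm. The tweezers lifting cleanly confirmed it.
- **First command:** the robot refused my first move because some fields were missing from the rows. Nothing moved.
- **Not checked:** the arm hid mount a in the final view, so I did not confirm it. I routed the path to pass well above it.

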